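Rehouse the seasonings in the wooden rack, in order from the handle

ROBOT

A 6-joint arm with a two-finger parallel gripper is mounted at the origin on a cart in front of the work surface, level with it; the furniture and walls round the work are solid. World frame = base frame: x ahead of the robot, y to its left, z up, the work surface at z = 0. Lengths are in m, angles in rad, forces in N, time in s.
With the tool pointing down it reaches from about 0.3 to 1 m from the base axis. Payload 5.1 kg.
Tool frame: the origin (TCP) lies at the very end of the fingers, on their centre line; the grasp point (between the pads) lies 19 mm behind it (hold_point_z is the distance from the TCP to the grasp point, in m); z points along the fingers, y is the line along which they close (so a half turn about z gives the same grasp; the last joint's range is limited). The gripper opens to 95 mm and grips with 3 to 60 N. Pads are 20 mm wide; open, the fingers measure 119 mm over their backs; the gripper's body (75 mm by 180 mm) begins 59 mm behind the grasp point.
Start: joints at [-1.301, 0.124, 1.65, -0, 1.367, -0.083], TCP at [0.225, -0.61, 0.215] pointing down, gripper open.
Joint ranges: [-2.61, 2.61], [-1.02, 2.33], [0.03, 2.71], [-1.35, 4.49], [0.32, 2.68], [-2.91, 2.91]. Speed limits (rad/s): [2.57, 2.57, 3.14, 3.14, 3.14, 3.14].

INTERFACE

Orientations are given as a 3x3 rotation matrix whose columns are the frame's x, y, z axes.
In Python, from workcell import * gives the robot as it stands.
- The arm moves only by the shell command python3 -m handwheel 'ROWS' [OPENING]. ROWS is a JSON object of lists of equal length, an entry for each row: "offset": the shift along the tool's x, y, z in m, a list of three; "spin": the turn about the tool's z in units of 6 degrees (1.0 is 6 degrees). In form: {"offset": [[dx, dy, dz], ...], "spin": [spin, ...]}. A call has 1 to 8 rows; each row shifts and turns the commanded pose from where the row before left it, along the tool's axes as they then stand; what a row does not reach is not made up. A row lasts 1/12 s, in which the tool goes at most 41.7 mm and 7.16 degrees, less where a joint would pass 70% of its speed; a pose out of reach is approached as far as the arm can. A call is refused whole if a number of a shift passes 0.0417 or a number of a turn 1, either way. A call with a gripper value outside its range is refused whole. OPENING is the finger opening in m, from 0 to 0.0951, set as the call begins (- or left out, the last holds). The fingers move at their own pace and stop on an object; the grip force is fixed at half the most. Time passes only in rows, so rows that do not move let the fingers close. It gives the time, the measured TCP pose, the force, the opening and the grip force at its end, in the units of the state.
- sense(): the state, without advancing time (a new reading comes with each control period).
- camera(name): name is "scene" or "top" or "wrist"; returns a dict with "frame" (420x560x3 uint8, red, green, blue), "range_z" (420x560 float32, m along the optical axis (not along the pixel's ray), 0 where there is no reading), "mtx" (3x3 intrinsics, pixels), "R" (3x3) and "t" (3): a world point X has camera coordinates R X + t. Camera axes: x right, y down, z forward; pixel columns grow to the right and rows downward; lengths in m; the calibration is good to about 2 mm. The wrist camera is an equidistant fisheye: a pixel r from the principal point sees the ray r / f radians off the axis. A picture is of the moment at which its call begins.
- sign_off(): hands the job in; it is judged then, once.
The state is a dict: "time_s": time; "joint_pos": joint angles; "joint_velocities": joint speeds; "effort": joint torques, N m; "tcp_pos": TCP position; "ee_rot": TCP orientation; "ft_force": force on the tool from outside, world axes, zero at the start; "ft_torque": the same for the moment, N m; "grip_width": finger opening in m; "grip_force": force on a finger pad.
Only numpy, scipy, OpenCV 4.12 (cv2) and the standard library are available. Lean on these libraries where they do the work, as an engineer would, in place of code of your own. Each camera call takes 0.05 s, during which the arm holds its last target. There are 200 camera calls.

TASK

Move the four seasonings from the steel rack into the four pockets of the wooden rack, one to a pocket, keeping their order as counted from each rack's loop handle: the one next to the steel rack's handle goes into the pocket next to the wooden rack's handle, and so on along the row (the two handles are at opposite ends, so the row is reversed from left to right). Set each down gently and leave it standing upright in the middle of its pocket; do not drop any or knock one over.

Things in the scene. Friction and masses are not known exactly. Their poses are not given: they have to be found in the camera images.
- red_lid_jar: clear glass spice jar with a green label and a red screw lid, round, 45 mm in diameter, 106 mm tall (the tallest of the four). Stands upright and loose on a cork disc in the steel rack at the start, at any yaw. Origin: centre of its underside; z up along its axis.
- yellow_lid_jar: clear glass spice jar with a mustard-yellow lid, round, 42 mm in diameter, 96 mm tall. Stands upright and loose on a cork disc in the steel rack at the start, at any yaw. Origin: centre of its underside; z up along its axis.
- salt_shaker: clear glass salt shaker with a grey domed top, 44 mm in diameter up to 74 mm above its underside, then narrowing to 34 mm; 90 mm tall (the shortest); its foot is slightly rounded, it leans up to 0.05 rad. Stands upright and loose on a cork disc in the steel rack at the start, at any yaw. Origin: centre of its underside; z up along its axis.
- dropper_bottle: slim dark-brown glass dropper bottle with a black pipette cap, body 33 mm in diameter up to 70 mm above its underside, then a neck of 24 mm and a rubber bulb of 13 mm; 102 mm tall. Stands upright and loose on a cork disc in the steel rack at the start, at any yaw. Origin: centre of its underside; z up along its axis.
- disc_red_lid_jar: flat round cork disc, 54 mm in diameter, 4 mm thick, fixed in the steel rack, on which the red lid jar stands at the start; it marks that thing's starting place in the row. All four discs look alike. Origin: centre of its underside, 6 mm above the worktop.
- disc_yellow_lid_jar: flat round cork disc, 54 mm in diameter, 4 mm thick, fixed in the steel rack, on which the yellow lid jar stands at the start; it marks that thing's starting place in the row. All four discs look alike. Origin: centre of its underside, 6 mm above the worktop.
- disc_salt_shaker: flat round cork disc, 54 mm in diameter, 4 mm thick, fixed in the steel rack, on which the salt shaker stands at the start; it marks that thing's starting place in the row. All four discs look alike. Origin: centre of its underside, 6 mm above the worktop.
- disc_dropper_bottle: flat round cork disc, 54 mm in diameter, 4 mm thick, fixed in the steel rack, on which the dropper bottle stands at the start; it marks that thing's starting place in the row. All four discs look alike. Origin: centre of its underside, 6 mm above the worktop.
- steel_rack: old rack, fixed: steel tray 80 x 290 mm, side wires 74 mm apart (tops 32 mm above worktop), one flat dark wire loop handle (52 mm wide) stands 22 mm out of its +y end only. Origin: underside centre, on the worktop; y runs along the row (robot's left within 0.28 rad), x across. Cork discs at y = 105, 35, -35, -105 mm, x = 0, tops 10 mm above worktop; y = 105 is first from the handle.
- wooden_rack: new rack, fixed, empty: pale wood, 82 x 290 mm, walls 34 to 36 mm high, flat dark loop handle (22 mm out, 52 mm wide) at its -y end only. Four pockets in a row, parted by bars 25 mm high: centres y = -105 (first from handle), -35, 35, 105 mm, x = 0; 68 x 64 mm or more, floor 10 mm above worktop. Origin: underside centre, on the worktop; y along the row (robot's left within 0.28 rad), x across.
Mind the look-alikes: they are no part of the job. What is shaped like the dropper_bottle but blue or turquoise is not meant.

How it is judged:
At the end, for the whole second after the job is handed in: Each of the four stands at rest and upright (within 0.15 rad) on the floor of its own pocket of the wooden rack, within 15 mm of the pocket's centre across and along the row, and the order counted from the wooden rack's handle is the order in which they stood counted from the steel rack's handle (((y of disc_red_lid_jar in the frame of steel_rack between 0.085 and 0.125 m and y of red_lid_jar in the frame of wooden_rack between -0.12 and -0.09 m) or (y of disc_red_lid_jar in the frame of steel_rack between 0.015 and 0.055 m and y of red_lid_jar in the frame of wooden_rack between -0.05 and -0.02 m) or (y of disc_red_lid_jar in the frame of steel_rack between -0.055 and -0.015 m and y of red_lid_jar in the frame of wooden_rack between 0.02 and 0.05 m) or (y of disc_red_lid_jar in the frame of steel_rack between -0.125 and -0.085 m and y of red_lid_jar in the frame of wooden_rack between 0.09 and 0.12 m)) and x of red_lid_jar in the frame of wooden_rack between -0.015 and 0.015 m and z of red_lid_jar in the frame of wooden_rack between 0.006 and 0.015 m and angle between each of red_lid_jar, yellow_lid_jar, salt_shaker, dropper_bottle's own z axis and vertical below 0.15 rad and linear speed of each of red_lid_jar, yellow_lid_jar, salt_shaker, dropper_bottle below 0.02 m/s and angular speed of each of red_lid_jar, yellow_lid_jar, salt_shaker, dropper_bottle below 0.2 rad/s and ((y of disc_yellow_lid_jar in the frame of steel_rack between 0.085 and 0.125 m and y of yellow_lid_jar in the frame of wooden_rack between -0.12 and -0.09 m) or (y of disc_yellow_lid_jar in the frame of steel_rack between 0.015 and 0.055 m and y of yellow_lid_jar in the frame of wooden_rack between -0.05 and -0.02 m) or (y of disc_yellow_lid_jar in the frame of steel_rack between -0.055 and -0.015 m and y of yellow_lid_jar in the frame of wooden_rack between 0.02 and 0.05 m) or (y of disc_yellow_lid_jar in the frame of steel_rack between -0.125 and -0.085 m and y of yellow_lid_jar in the frame of wooden_rack between 0.09 and 0.12 m)) and x of yellow_lid_jar in the frame of wooden_rack between -0.015 and 0.015 m and z of yellow_lid_jar in the frame of wooden_rack between 0.006 and 0.015 m and ((y of disc_salt_shaker in the frame of steel_rack between 0.085 and 0.125 m and y of salt_shaker in the frame of wooden_rack between -0.12 and -0.09 m) or (y of disc_salt_shaker in the frame of steel_rack between 0.015 and 0.055 m and y of salt_shaker in the frame of wooden_rack between -0.05 and -0.02 m) or (y of disc_salt_shaker in the frame of steel_rack between -0.055 and -0.015 m and y of salt_shaker in the frame of wooden_rack between 0.02 and 0.05 m) or (y of disc_salt_shaker in the frame of steel_rack between -0.125 and -0.085 m and y of salt_shaker in the frame of wooden_rack between 0.09 and 0.12 m)) and x of salt_shaker in the frame of wooden_rack between -0.015 and 0.015 m and z of salt_shaker in the frame of wooden_rack between 0.006 and 0.015 m and ((y of disc_dropper_bottle in the frame of steel_rack between 0.085 and 0.125 m and y of dropper_bottle in the frame of wooden_rack between -0.12 and -0.09 m) or (y of disc_dropper_bottle in the frame of steel_rack between 0.015 and 0.055 m and y of dropper_bottle in the frame of wooden_rack between -0.05 and -0.02 m) or (y of disc_dropper_bottle in the frame of steel_rack between -0.055 and -0.015 m and y of dropper_bottle in the frame of wooden_rack between 0.02 and 0.05 m) or (y of disc_dropper_bottle in the frame of steel_rack between -0.125 and -0.085 m and y of dropper_bottle in the frame of wooden_rack between 0.09 and 0.12 m)) and x of dropper_bottle in the frame of wooden_rack between -0.015 and 0.015 m and z of dropper_bottle in the frame of wooden_rack between 0.006 and 0.015 m); the robot touches nothing.
It fails at once if a bottle or jar is knocked over (tilted more than 0.8 rad) (angle between any of red_lid_jar, yellow_lid_jar, salt_shaker, dropper_bottle's own z axis and vertical above 0.8 rad).
It fails at once if a bottle or jar is dropped: it is within 20 mm of the pocket floor and moving faster than 0.6 m/s (a free fall of about 18 mm) ((height (world z) of red_lid_jar below 0.03 m and linear speed of red_lid_jar above 0.6 m/s) or (height (world z) of yellow_lid_jar below 0.03 m and linear speed of yellow_lid_jar above 0.6 m/s) or (height (world z) of salt_shaker below 0.03 m and linear speed of salt_shaker above 0.6 m/s) or (height (world z) of dropper_bottle below 0.03 m and linear speed of dropper_bottle above 0.6 m/s)).
It also fails if it takes over 93 s, if anything falls off the work surface, if the arm or the gripper's body presses on something with over 40 N, if the wrist force passes 120 N, or if a joint passes its speed limit or range.

## Working session

There is one attempt and no reset: what is moved stays moved. The work goes in short steps, Python scripts to look and compute and a shell command to move; the robot and the scene stay as the last step left them, time stands still between calls to the robot, and variables do not carry over. Pictures are saved under pics/ and viewed, at most 14 in all, crops included, and the job is handed in when it is done.

```bash
mkdir -p pics; ls
python3 - <<'E'
from workcell import *
import cv2,numpy as np
for n in ["scene","top"]:
    c=camera(n); cv2.imwrite(f"pics/{n}0.png",c["frame"][:,:,::-1]); np.savez(f"{n}0.npz",**c)
    print(n,c["mtx"].tolist(),c["R"].round(4).tolist(),c["t"].round(4).tolist())
s=sense(); print(s)
E
```

```text
pics
scene [[388.0203487963189, 0.0, 273.81964046885753], [0.0, 388.0203487963189, 204.8651359131383], [0.0, 0.0, 1.0]] [[-0.731, -0.6823, -0.011], [-0.3656, 0.4052, -0.8379], [0.5762, -0.6085, -0.5457]] [0.3652, 0.2396, 0.7694]
top [[464.2120823283143, 0.0, 275.08251226279253], [0.0, 464.2120823283143, 213.04366403114602], [0.0, 0.0, 1.0]] [[0.0277, -0.9995, 0.0181], [-0.9944, -0.0294, -0.1014], [0.1019, -0.0152, -0.9947]] [-0.0592, 0.5335, 0.9515]
{'time_s': 0.1, 'joint_pos': array([-1.30063463e+00,  1.24433647e-01,  1.65151670e+00, -2.58662511e-06,
        1.36746086e+00, -8.25944645e-02]), 'joint_velocities': array([-2.04814892e-03, -2.75940963e-04, -2.72839335e-03, -1.78663888e-03,
       -5.29067371e-04, -1.65918282e-05]), 'effort': array([-6.12813164e-05, -4.18882298e+01, -3.61095607e+01,  7.75876176e-02,
        4.61550860e-02, -6.10673965e-05]), 'tcp_pos': array([ 0.2243906 , -0.60944153,  0.21352624]), 'ee_rot': array([[ 9.38423919e-01,  3.45485616e-01, -4.87792569e-04],
       [ 3.45485929e-01, -9.38422295e-01,  1.75192280e-03],
       [ 1.47508707e-04, -1.81257173e-03, -9.99998346e-01]]), 'ft_force': array([-0.03813849, -0.88046206, -0.16782015]), 'ft_torque': array([0.03783997, 0.0555265 , 0.00323002]), 'grip_force': 0.0, 'grip_width': 0.09491622819013865}
```

View pics/top0.png

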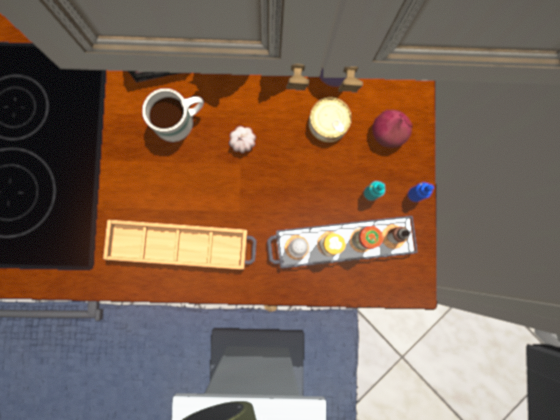

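View pics/scene0.png

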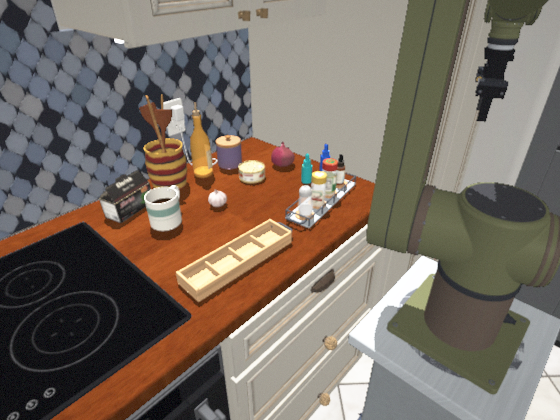

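The top view shows, counted from the steel handle (272,250): salt shaker (298,246), yellow lid (333,243), red lid (369,237), brown dropper (400,233). The wooden rack's handle is at (250,250), on its right end. Possible mix-ups for the dropper are teal (376,190) and blue (422,191), both outside the rack. For the salt shaker there is the garlic at (242,139), and for the red lid the onion at (392,128). I chose the four in the rack and will check them in one close crop.

```bash
cat > h.py <<'E'
import numpy as np,cv2
def cloud(c):
    v,u=np.mgrid[0:420,0:560]; z=c["range_z"]; K=c["mtx"]
    P=np.stack([(u-K[0,2])/K[0,0]*z,(v-K[1,2])/K[1,1]*z,z],-1)
    return (P-c["t"])@c["R"]          # R^T (X-t)
def ray(c,u,v,h):
    d=np.linalg.inv(c["mtx"])@[u,v,1]; d=d@c["R"]; o=-c["t"]@c["R"]
    return o+d*(h-o[2])/d[2]
E
python3 - <<'E'
from h import *
c=dict(np.load("top0.npz")); P=cloud(c)
cv2.imwrite("pics/crop1.png",cv2.resize(c["frame"][170:290,90:440,::-1],None,fx=2.2,fy=2.2,interpolation=cv2.INTER_CUBIC))
# table check
print("table",P[200,200],P[215,300])
for n,(u,v) in dict(salt=(298,246),yel=(333,243),red=(369,237),drop=(400,233),teal=(376,190),blue=(422,191)).items():
    Q=P[v-25:v+26,u-18:u+19].reshape(-1,3); zt=np.percentile(Q[:,2],99.5); 
    T=Q[Q[:,2]>zt-.006]; print(n,"top",zt.round(4),len(T),((T.max(0)+T.min(0))/2).round(4),(T.max(0)-T.min(0)).round(3))
# wooden rack: points with height 0.028..0.042
m=np.zeros((420,560),bool); m[210:280,95:258]=1
hsv=cv2.cvtColor(c["frame"],cv2.COLOR_RGB2HSV)
w=m&(P[...,2]>.028)&(P[...,2]<.045)
r=cv2.minAreaRect(P[w][:,:2].astype(np.float32)*1000); print("wood",w.sum(),r,np.median(P[w][:,2]))
f=m&(P[...,2]>.006)&(P[...,2]<.014); 
n,l,st,ce=cv2.connectedComponentsWithStats(f.astype(np.uint8),connectivity=4)
for i in range(1,n):
    if st[i,4]>150:
        q=P[l==i]; print("floor",st[i,4],ce[i].round(),q.mean(0).round(4),cv2.minAreaRect(q[:,:2].astype(np.float32)*1000))
E
```

```text
table [ 5.61481466e-01  1.19378817e-01 -5.03320896e-04] [ 5.35130076e-01 -9.84672807e-02  1.05970769e-04]
salt top 1.0016 12 [ 0.4352 -0.029   1.0016] [0. 0. 0.]
yel top 0.6182 10 [ 0.4352 -0.029   1.0016] [0. 0. 0.]
red top 0.1195 371 [ 0.4709 -0.1399  0.5575] [0.071 0.222 0.888]
drop top 0.1163 22 [ 0.4653 -0.1655  0.5563] [0.06  0.273 0.891]
teal top 0.1008 37 [ 0.5135 -0.143   0.5483] [0.157 0.228 0.907]
blue top 0.0987 37 [ 0.5142 -0.1919  0.5475] [0.158 0.326 0.908]
wood 1199 ((462.59259033203125, 161.16659545898438), (290.40948486328125, 81.97222900390625), 87.48756408691406) 0.032649403363359905
floor 890 [127. 241.] [0.4671 0.2693 0.0089] ((467.3631896972656, 268.7962951660156), (62.75389862060547, 68.09761047363281), 87.47679901123047)
floor 876 [160. 244.] [0.4645 0.1979 0.009 ] ((464.26019287109375, 197.82875061035156), (62.476036071777344, 68.09398651123047), 87.62287902832031)
floor 874 [193. 246.] [0.4613 0.1274 0.0091] ((461.11920166015625, 127.30315399169922), (63.1112174987793, 68.05021667480469), 87.90569305419922)
floor 902 [227. 249.] [0.4578 0.0569 0.009 ] ((458.02020263671875, 56.63224792480469), (64.0185317993164, 68.09173583984375), 87.43268585205078)
```

View pics/crop1.png

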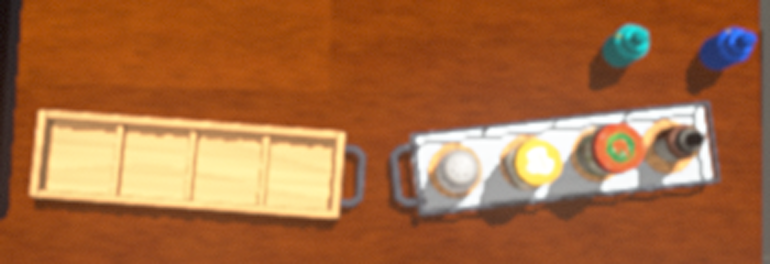

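The crop shows the dropper in the rack to be brown/black, at crop pixel (683,143). Red with green print is at (617,150), yellow at (535,160), and the grey salt top at (458,170). Teal and blue stand outside the rack. The wooden rack measures 290x82 mm, which fits the description.

Run:
```python
from h import *
for cam in ["top","scene"]:
  c=dict(np.load(cam+"0.npz")); P=cloud(c); P[c["range_z"]<.1]=np.nan
  x,y,z=P[...,0],P[...,1],P[...,2]
  reg=(x>.38)&(x<.62)&(y<-.02)&(y>-.42)&(z<.15)
  print(cam,"missing",(c["range_z"]<.1).sum())
  m=reg&(z>.055)
  n,l,st,ce=cv2.connectedComponentsWithStats(m.astype(np.uint8),connectivity=4)
  for i in range(1,n):
    if st[i,4]<15: continue
    q=P[l==i]; zt=q[:,2].max(); T=q[q[:,2]>zt-.008]
    hi=q[q[:,2]>.06][:,:2]
    print(st[i,4],ce[i].round(),"ztop",zt.round(4),"top mid",((T.max(0)+T.min(0))/2)[:2].round(4),"ext",(T.max(0)-T.min(0))[:2].round(3),"all",((hi.max(0)+hi.min(0))/2).round(4),(hi.max(0)-hi.min(0)).round(3))
# steel rack low things (wire tops) by top cam
c=dict(np.load("top0.npz")); P=cloud(c); z=P[...,2]
m=np.zeros((420,560),bool); m[212:275,278:418]=1
m&=(z>.003)&(z<.036)
r=cv2.minAreaRect(P[m][:,:2].astype(np.float32)*1000); print("steel",m.sum(),r)
for h in(.1,.106,.116,.112): print(h,ray(c,0,0,h)[:2])
```

```text
top missing 947
2444 [458. 233.] ztop 0.1499 top mid [ 0.4998 -0.4013] ext [0.239 0.007] all [ 0.5001 -0.4049] [0.24  0.014]
195 [377. 189.] ztop 0.1009 top mid [ 0.5869 -0.252 ] ext [0.01 0.01] all [ 0.5875 -0.2516] [0.029 0.029]
212 [424. 190.] ztop 0.1042 top mid [ 0.5866 -0.3485] ext [0.008 0.012] all [ 0.5874 -0.3472] [0.031 0.026]
544 [369. 238.] ztop 0.1198 top mid [ 0.4853 -0.2298] ext [0.042 0.043] all [ 0.485  -0.2291] [0.045 0.046]
234 [401. 234.] ztop 0.111 top mid [ 0.4956 -0.3   ] ext [0.012 0.011] all [ 0.495  -0.2995] [0.031 0.031]
448 [333. 244.] ztop 0.11 top mid [ 0.4713 -0.16  ] ext [0.041 0.039] all [ 0.4714 -0.1576] [0.044 0.044]
276 [298. 247.] ztop 0.102 top mid [ 0.4639 -0.0923] ext [0.025 0.026] all [ 0.4624 -0.0915] [0.033 0.033]
scene missing 960
2530 [340. 158.] ztop 0.1499 top mid [ 0.5198 -0.3971] ext [0.197 0.01 ] all [ 0.5197 -0.2376] [0.2   0.336]
101 [306. 162.] ztop 0.1005 top mid [ 0.5904 -0.2466] ext [0.01  0.008] all [ 0.589  -0.2465] [0.027 0.027]
steel 3202 ((477.5689697265625, -203.0843505859375), (133.63253784179688, 303.06292724609375), 1.7018694877624512)
0.1 [0.94466921 0.52628372]
0.106 [0.94127883 0.52258858]
0.116 [0.93562818 0.51643   ]
0.112 [0.93788844 0.51889343]
```

```bash
python3 -m handwheel '{"offset":[[0.0134,-0.0364,0],[0.0134,-0.0364,0],[0.0134,-0.0364,0],[0.0134,-0.0364,0],[0.0134,-0.0364,0],[0.0134,-0.0364,0],[0.0134,-0.0364,0],[0.0134,-0.0364,0]],"spin":[0,0,0,0,0,0,0,0]}'
python3 -m handwheel '{"offset":[[0,0,0],[0,0,0],[0,0,0],[0,0,0],[0,0,0],[0,0,0],[0,0,0]],"spin":[-1,-1,-1,-1,-1,-1,-1]}'
python3 -m handwheel '{"offset":[[0,0,0],[0,0,0],[0,0,0],[0,0,0],[0,0,0],[0,0,0],[0,0,0],[0,0,0]],"spin":[-1,-1,-1,-1,-1,-1,-0.1,0]}'
cat > to.py <<'E'
import sys,numpy as np
from workcell import sense
s=sense(); d=np.array(list(map(float,sys.argv[1:4])))-s["tcp_pos"]; R=s["ee_rot"]
yaw=np.arctan2(R[1,1],R[0,1])
print("tcp",s["tcp_pos"].round(4),"tool shift",(d@R).round(4),"yaw",yaw.round(3),"F",s["ft_force"].round(1),"w",round(s["grip_width"],4),"t",s["time_s"],"tilt",R[2].round(3),"j",s["joint_pos"].round(2))
if len(sys.argv)>4: print("spin",round(-(float(sys.argv[4])-yaw)/np.radians(6),3))
E
python3 to.py .463 -.092 .21 .155
```

```text
time_s: 0.77
tcp_pos: [0.2241, -0.2977, 0.2139]
ee_rot: [[0.939, 0.345, -0.0], [0.345, -0.939, 0.001], [0.0, -0.001, -1.0]]
ft_force: [0.4, -0.1, 0.8]
grip_width: 0.0947
grip_force: 0.0
time_s: 1.35
tcp_pos: [0.2244, -0.2993, 0.2142]
ee_rot: [[0.462, 0.887, -0.0], [0.887, -0.462, 0.001], [0.0, -0.001, -1.0]]
ft_force: [0.1, 0.6, -0.4]
grip_width: 0.0949
grip_force: 0.0
time_s: 2.02
tcp_pos: [0.2244, -0.2995, 0.2143]
ee_rot: [[-0.151, 0.989, -0.0], [0.989, 0.151, 0.0], [0.0, -0.0, -1.0]]
ft_force: [-0.0, -0.8, -0.2]
grip_width: 0.0952
grip_force: 0.0
tcp [ 0.2244 -0.2995  0.2143] tool shift [0.169  0.2672 0.0043] yaw 0.152 F [-0.  -0.8 -0.2] w 0.0952 t 2.0167 tilt [ 0. -0. -1.] j [-1.07 -0.55  2.22  0.    1.47 -1.22]
spin -0.031
```

```bash
python3 -m handwheel '{"offset":[[0.0211,0.0334,0],[0.0211,0.0334,0],[0.0211,0.0334,0],[0.0211,0.0334,0],[0.0211,0.0334,0],[0.0211,0.0334,0],[0.0211,0.0334,0],[0.0211,0.0334,0]],"spin":[0,0,0,0,0,0,0,0]}'
python3 -m handwheel '{"offset":[[0,0,0],[0,0,0]],"spin":[0,0]}' >/dev/null
python3 to.py .463 -.092 .047 .155
python3 - <<'E'
from workcell import *
import cv2
c=camera("wrist"); cv2.imwrite("pics/w1.png",c["frame"][:,:,::-1])
E
```

```text
time_s: 2.68
tcp_pos: [0.4639, -0.09, 0.2146]
ee_rot: [[-0.151, 0.988, 0.0], [0.988, 0.151, -0.0], [-0.0, 0.0, -1.0]]
ft_force: [1.4, -1.5, 0.6]
grip_width: 0.0948
grip_force: 0.0
tcp [ 0.4633 -0.0905  0.2141] tool shift [-0.0015 -0.0003  0.1671] yaw 0.156 F [-0.1 -0.8  0.2] w 0.0951 t 2.85 tilt [ 0.001 -0.002 -1.   ] j [-0.31 -0.28  2.03 -0.    1.39 -0.46]
spin 0.008
```

View pics/w1.png

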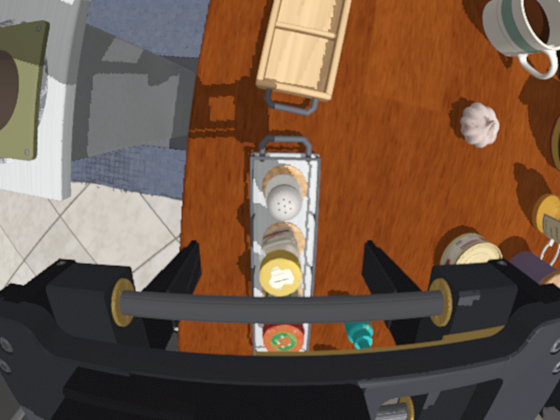

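The wrist picture puts the salt shaker (284,198) on the fingers' centre line (fingers at columns 190 and 375), with yellow at (280,275) and red at (282,340). I'll descend.

```bash
python3 -m handwheel '{"offset":[[-0.0015,0,0.026],[0,0,0.026],[0,0,0.026],[0,0,0.026],[0,0,0.026],[0,0,0.02],[0,0,0.012],[0,0,0.005]],"spin":[0,0,0,0,0,0,0,0]}'
python3 -m handwheel '{"offset":[[0,0,0],[0,0,0],[0,0,0],[0,0,0],[0,0,0],[0,0,0],[0,0,0],[0,0,0]],"spin":[0,0,0,0,0,0,0,0]}' 0.03
python3 to.py .463 -.092 .047 .155
```

```text
time_s: 3.57
tcp_pos: [0.4608, -0.094, 0.0456]
ee_rot: [[-0.15, 0.989, -0.003], [0.989, 0.15, 0.001], [0.001, -0.003, -1.0]]
ft_force: [0.3, 0.0, -0.5]
grip_width: 0.0953
grip_force: 0.0
time_s: 4.23
tcp_pos: [0.4631, -0.0934, 0.0479]
ee_rot: [[-0.153, 0.988, 0.0], [0.988, 0.153, -0.0], [-0.0, 0.0, -1.0]]
ft_force: [-0.2, 0.8, 0.9]
grip_width: 0.047
grip_force: 0.0
tcp [ 0.4631 -0.0934  0.0479] tool shift [0.0014 0.0001 0.0009] yaw 0.154 F [-0.2  0.8  0.9] w 0.047 t 4.2333 tilt [-0.  0. -1.] j [-0.31 -0.1   2.18  0.    1.07 -0.47]
spin -0.01
```

```bash
python3 -m handwheel '{"offset":[[0,0,0],[0,0,0],[0,0,0],[0,0,0],[0,0,0]],"spin":[0,0,0,0,0]}' 0.03
python3 -m handwheel '{"offset":[[0,0,-0.005],[0,0,-0.01],[0,0,-0.02],[0,0,-0.025],[0,0,-0.025],[0,0,-0.025],[0,0,-0.02],[0,0,-0.015]],"spin":[0,0,0,0,0,0,0,0]}'
python3 to.py .458 .0565 .19 -.044
```

```text
time_s: 4.65
tcp_pos: [0.4632, -0.0934, 0.0478]
ee_rot: [[-0.153, 0.988, 0.0], [0.988, 0.153, -0.0], [-0.0, 0.0, -1.0]]
ft_force: [1.0, -0.2, 0.7]
grip_width: 0.0383
grip_force: 29.7
time_s: 5.32
tcp_pos: [0.4635, -0.0936, 0.1959]
ee_rot: [[-0.153, 0.988, 0.003], [0.988, 0.153, -0.001], [-0.002, 0.003, -1.0]]
ft_force: [0.6, -0.2, -0.3]
grip_width: 0.0384
grip_force: 29.6
tcp [ 0.4635 -0.0936  0.1959] tool shift [0.1492 0.0175 0.0058] yaw 0.154 F [ 0.6 -0.2 -0.3] w 0.0384 t 5.3167 tilt [-0.002  0.003 -1.   ] j [-0.31 -0.27  2.06 -0.    1.35 -0.47]
spin 1.889
```

```bash
python3 -m handwheel '{"offset":[[0,0,0]],"spin":[0]}' >/dev/null
python3 - <<'E'
from workcell import *
from h import *
c=camera("wrist"); a=c["frame"][120:360,130:430,::-1]; s=camera("scene"); t=camera("top"); np.savez("top1.npz",**t)
b=s["frame"][110:270,230:400,::-1]; d=t["frame"][190:290,250:420,::-1]
r=lambda i:cv2.resize(i,(390,int(i.shape[0]*390/i.shape[1])),interpolation=cv2.INTER_CUBIC)
A,B,D=r(a),r(b),r(d); h=600
left=np.vstack([A,D])[:600]; left=np.pad(left,((0,600-len(left)),(0,0),(0,0))); B=np.pad(B,((0,600-len(B)),(0,0),(0,0)))
cv2.imwrite("pics/g1.png",np.hstack([left,B]))
P=cloud(t);x,y,z=P[...,0],P[...,1],P[...,2]
E
```

```text
(no output)
```

View pics/g1.png

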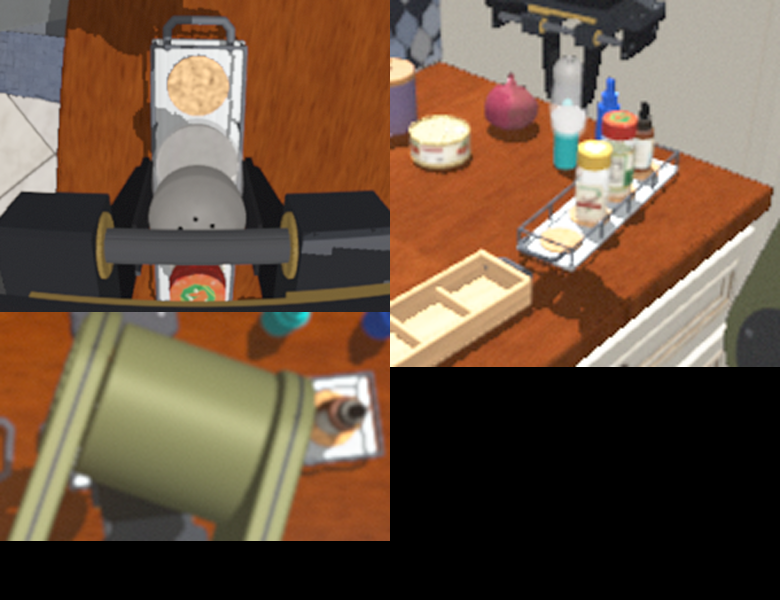

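The salt shaker hangs upright between the fingers (wrist view (195,180), scene view about (567,95)), and the yellow, red and dropper are undisturbed. The grip width is smaller than expected, so I'll measure where the shaker sits in the hand.

Run:
```python
from workcell import *
from h import *
s=camera("scene"); P=cloud(s); q=sense(); tcp=q["tcp_pos"];R=q["ee_rot"]
d=(P-tcp)@R
m=(np.abs(d[...,0])<.04)&(np.abs(d[...,1])<.03)&(d[...,2]<.09)&(d[...,2]>-.06)
f=s["frame"].astype(int); br=f.sum(-1); m&=br>180
v,u=np.where(m); print(len(v),u.min(),u.max(),v.min(),v.max())
for a in np.arange(-.06,.09,.01):
    k=m&(d[...,2]>=a)&(d[...,2]<a+.01)
    if k.sum()>3:
        e=d[k]; print(round(a,3),k.sum(),"x",e[:,0].min().round(4),e[:,0].max().round(4),"y",e[:,1].min().round(4),e[:,1].max().round(4))
```

```text
507 297 315 132 170
-0.06 28 x -0.0093 0.0152 y -0.0213 0.0212
-0.05 71 x -0.0006 0.0217 y -0.021 0.0291
-0.04 56 x 0.0076 0.0222 y -0.0207 0.0292
-0.03 50 x 0.009 0.0227 y -0.0184 0.0288
-0.02 56 x 0.0091 0.0243 y -0.0195 0.0282
-0.01 60 x 0.009 0.0241 y -0.0215 0.0293
0.0 56 x 0.0005 0.0251 y -0.0195 0.0207
0.01 55 x -0.0033 0.0246 y -0.0195 0.0147
0.02 51 x -0.004 0.0237 y -0.0185 0.0164
0.03 24 x 0.0011 0.023 y -0.0176 0.0183
```

The shaker is upright, about 2 mm forward along tool x, with its base 36 mm below the TCP. That is fine for carrying.

```bash
python3 -m handwheel '{"offset":[[0.01,0.001,0],[0.022,0.003,0],[0.028,0.003,0],[0.028,0.003,0],[0.028,0.003,0],[0.022,0.003,0],[0.009,0.001,0],[0,0,0]],"spin":[0,0,0.4,0.5,0.5,0.5,0,0]}' 
python3 -m handwheel '{"offset":[[0,0,0],[0,0,0]],"spin":[0,0]}' >/dev/null
python3 to.py .458 .0545 .047 -.044
```

```text
time_s: 6.27
tcp_pos: [0.4654, 0.056, 0.1915]
ee_rot: [[0.041, 0.999, -0.002], [0.999, -0.041, 0.0], [0.0, -0.002, -1.0]]
ft_force: [0.1, -0.1, -0.9]
grip_width: 0.0383
grip_force: 29.6
tcp [0.4658 0.0536 0.1921] tool shift [ 0.0007 -0.0077  0.1451] yaw -0.045 F [ 0.3  0.4 -0.4] w 0.0383 t 6.4333 tilt [-0.001 -0.001 -1.   ] j [ 0.   -0.28  2.06 -0.    1.35  0.05]
spin -0.011
```

```bash
python3 -m handwheel '{"offset":[[0.0007,-0.004,0.01],[0,-0.0037,0.025],[0,0,0.03],[0,0,0.03],[0,0,0.022],[0,0,0.01],[0,0,0.006],[0,0,0.004]],"spin":[0,0,0,0,0,0,0,0]}' 
python3 -m handwheel '{"offset":[[0,0,0.002],[0,0,0.002],[0,0,0.002],[0,0,0.001],[0,0,0]],"spin":[0,0,0,0,0]}' 
python3 to.py .458 .0545 .047 -.044
```

```text
time_s: 7.1
tcp_pos: [0.4584, 0.0548, 0.0553]
ee_rot: [[0.046, 0.999, -0.0], [0.999, -0.046, -0.0], [-0.0, -0.0, -1.0]]
ft_force: [0.9, -0.2, 0.2]
grip_width: 0.0382
grip_force: 29.6
time_s: 7.52
tcp_pos: [0.4588, 0.0553, 0.0491]
ee_rot: [[0.045, 0.999, 0.001], [0.999, -0.045, 0.0], [0.0, 0.001, -1.0]]
ft_force: [-0.2, 0.0, 0.1]
grip_width: 0.0382
grip_force: 29.6
tcp [0.4588 0.0553 0.0491] tool shift [-0.0009 -0.0007  0.0021] yaw -0.045 F [-0.2  0.   0.1] w 0.0382 t 7.5167 tilt [ 0.     0.001 -1.   ] j [ 0.   -0.13  2.2   0.    1.07  0.05]
spin -0.009
```

```bash
python3 -m handwheel '{"offset":[[0,0,0.001],[0,0,0]],"spin":[0,0]}' |grep -E "tcp|force"
python3 -m handwheel '{"offset":[[0,0,0.0007],[0,0,0]],"spin":[0,0]}'  |grep -E "tcp|force"
python3 -m handwheel '{"offset":[[0,0,0.0005],[0,0,0]],"spin":[0,0]}'  |grep -E "tcp|force"
```

```text
tcp_pos: [0.4586, 0.0553, 0.0478]
ft_force: [-0.2, 0.7, -0.1]
grip_force: 29.7
tcp_pos: [0.4588, 0.0553, 0.0477]
ft_force: [-2.1, -1.1, 4.0]
grip_force: 30.0
tcp_pos: [0.4588, 0.0553, 0.0476]
ft_force: [-2.3, -0.3, 8.0]
grip_force: 30.3
```

```bash
python3 -m handwheel '{"offset":[[0,0,0],[0,0,0],[0,0,0],[0,0,0],[0,0,0],[0,0,0]],"spin":[0,0,0,0,0,0]}' 0.08
python3 -m handwheel '{"offset":[[0,0,-0.01],[0,0,-0.02],[0,0,-0.025],[0,0,-0.03],[0,0,-0.03],[0,0,-0.025],[0,0,-0.012],[0,0,0]],"spin":[0,0,0,0,0,0,0,0]}' 0.095 >/dev/null
python3 to.py .4713 -.159 .2 .155
```

```text
time_s: 8.52
tcp_pos: [0.4583, 0.0553, 0.0462]
ee_rot: [[0.045, 0.999, -0.0], [0.999, -0.045, -0.0], [-0.0, -0.0, -1.0]]
ft_force: [0.4, -0.0, -0.5]
grip_width: 0.0726
grip_force: 0.0
tcp [0.4605 0.0553 0.2027] tool shift [-0.2136  0.0204  0.0027] yaw -0.045 F [-0.6 -0.6  0.8] w 0.0948 t 9.1833 tilt [ 0.     0.007 -1.   ] j [ 0.   -0.3   2.07  0.    1.37  0.05]
spin -1.911
```

```bash
python3 -m handwheel '{"offset":[[-0.015,0,0],[-0.03,0,0],[-0.035,0,0],[-0.035,0,0],[-0.035,0,0],[-0.035,0,0],[-0.02,0,0],[-0.008,0,0]],"spin":[-0.5,-0.5,-0.5,-0.41,0,0,0,0]}' >/dev/null
python3 -m handwheel '{"offset":[[0,0,0],[0,0,0]],"spin":[0,0]}' >/dev/null
python3 to.py .4713 -.159 .047 .155
python3 - <<'E'
from workcell import *
from h import *
s=camera("scene"); P=cloud(s); x,y,z=P[...,0],P[...,1],P[...,2]
c=np.array([.458,.0565]); m=(np.hypot(x-c[0],y-c[1])<.045)&(z>.06)&(z<.13)
e=P[m]; print(m.sum(),e.min(0).round(4),e.max(0).round(4))
for a in (.06,.07,.08,.085,.09,.095): 
  k=e[(e[:,2]>a)&(e[:,2]<a+.008)]; print(a,len(k),k.min(0)[:2].round(4),k.max(0)[:2].round(4)) if len(k) else 0
t=camera("top"); cv2.imwrite("pics/t2.png",cv2.resize(t["frame"][180:290,90:440,::-1],None,fx=2,fy=2))
E
```

```text
tcp [ 0.4784 -0.1556  0.197 ] tool shift [-0.0026 -0.0072  0.15  ] yaw 0.154 F [-0.4 -0.7  0.2] w 0.0952 t 10.0167 tilt [ 0.002 -0.002 -1.   ] j [-0.42 -0.19  1.99  0.    1.35 -0.58]
spin -0.005
239 [0.442  0.0473 0.0601] [0.4741 0.0802 0.1004]
0.06 43 [0.442  0.0476] [0.4696 0.0802]
0.07 38 [0.4442 0.0487] [0.4701 0.0761]
0.08 37 [0.4432 0.0487] [0.4684 0.0768]
0.085 53 [0.4432 0.0473] [0.4741 0.0768]
0.09 63 [0.4453 0.0486] [0.4741 0.0761]
0.095 52 [0.4473 0.0486] [0.4724 0.0727]
```

View pics/t2.png

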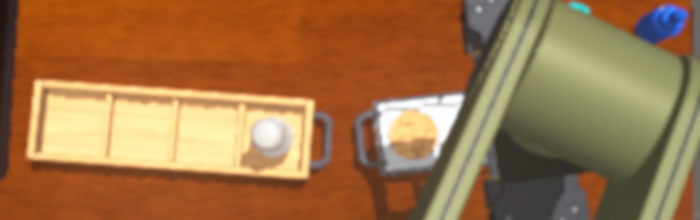

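The salt shaker stands upright in the handle-end pocket (crop (270,137)), about 4 mm off its centre at most. Next is yellow.

```bash
python3 -m handwheel '{"offset":[[-0.0026,-0.004,0.01],[0,-0.0032,0.025],[0,0,0.03],[0,0,0.03],[0,0,0.025],[0,0,0.018],[0,0,0.008],[0,0,0.004]],"spin":[0,0,0,0,0,0,0,0]}' >/dev/null
python3 to.py .4713 -.159 .047 .155
python3 -m handwheel '{"offset":[[0,0,0],[0,0,0],[0,0,0],[0,0,0],[0,0,0],[0,0,0],[0,0,0],[0,0,0]],"spin":[0,0,0,0,0,0,0,0]}' 0.03 >/dev/null
python3 -m handwheel '{"offset":[[0,0,0],[0,0,0],[0,0,0],[0,0,0],[0,0,0]],"spin":[0,0,0,0,0]}' 0.03
python3 to.py .4713 -.159 .047 .155
```

```text
tcp [ 0.4709 -0.1587  0.0465] tool shift [-0.0003  0.0003 -0.0005] yaw 0.156 F [ 0.4 -0.4  0.7] w 0.0954 t 10.7833 tilt [ 0.002 -0.003 -1.   ] j [-0.43 -0.04  2.12  0.    1.06 -0.59]
spin 0.009
time_s: 11.87
tcp_pos: [0.4725, -0.16, 0.0486]
ee_rot: [[-0.154, 0.988, 0.0], [0.988, 0.154, -0.0], [-0.0, 0.0, -1.0]]
ft_force: [0.0, 0.4, 0.1]
grip_width: 0.0444
grip_force: 30.0
tcp [ 0.4725 -0.16    0.0486] tool shift [ 0.0012 -0.0011  0.0016] yaw 0.155 F [0.  0.4 0.1] w 0.0444 t 11.8667 tilt [-0.  0. -1.] j [-0.43 -0.04  2.12  0.    1.06 -0.59]
spin -0.001
```

```bash
python3 -m handwheel '{"offset":[[0,0,-0.005],[0,0,-0.01],[0,0,-0.02],[0,0,-0.025],[0,0,-0.025],[0,0,-0.025],[0,0,-0.02],[0,0,-0.015]],"spin":[0,0,0,0,0,0,0,0]}'
python3 - <<'E'
from workcell import *
from h import *
s=camera("scene"); P=cloud(s); q=sense(); tcp=q["tcp_pos"];R=q["ee_rot"]
d=(P-tcp)@R
m=(np.abs(d[...,0])<.04)&(np.abs(d[...,1])<.03)&(d[...,2]<.09)&(d[...,2]>-.06)
m&=s["frame"].astype(int).sum(-1)>180
for a in np.arange(-.06,.09,.015):
    e=d[m&(d[...,2]>=a)&(d[...,2]<a+.015)]
    if len(e)>3: print(round(a,3),len(e),"x",e[:,0].min().round(4),e[:,0].max().round(4),"y",e[:,1].min().round(4),e[:,1].max().round(4),e[:,2].max().round(4))
E
python3 -m handwheel '{"offset":[[0.015,-0.001,0],[0.03,-0.002,0],[0.036,-0.002,0],[0.036,-0.002,0],[0.036,-0.002,0],[0.036,-0.002,0],[0.036,-0.002,0],[0.036,-0.002,0]],"spin":[0.3,0.5,0.5,0.61,0,0,0,0]}'
python3 -m handwheel '{"offset":[[0.016,0,0],[0.007,0,0],[0,0,0],[0,0,0]],"spin":[0,0,0,0]}' >/dev/null
python3 to.py .4611 .1263 .049 -.044
```

```text
time_s: 12.53
tcp_pos: [0.473, -0.1602, 0.1967]
ee_rot: [[-0.154, 0.988, 0.003], [0.988, 0.154, -0.001], [-0.002, 0.003, -1.0]]
ft_force: [0.6, 0.3, -1.2]
grip_width: 0.0446
grip_force: 30.0
-0.06 126 x -0.0173 0.0255 y -0.0272 0.0199 -0.0451
-0.045 86 x 0.0079 0.0245 y -0.0248 0.0298 -0.0303
-0.03 89 x 0.0084 0.0273 y -0.0264 0.0277 -0.0151
-0.015 88 x 0.0116 0.028 y -0.0256 0.0279 -0.0004
0.0 88 x -0.0054 0.0293 y -0.0249 0.0267 0.0148
0.015 82 x -0.0098 0.0285 y -0.0229 0.0168 0.0297
0.03 50 x -0.0145 0.0277 y -0.023 0.0133 0.0417
time_s: 13.25
tcp_pos: [0.4539, 0.1018, 0.1933]
ee_rot: [[0.045, 0.999, -0.0], [0.999, -0.045, -0.0], [-0.0, -0.0, -1.0]]
ft_force: [1.2, -0.3, -1.4]
grip_width: 0.0447
grip_force: 30.0
tcp [0.4555 0.1227 0.1931] tool shift [0.004  0.0055 0.1441] yaw -0.045 F [-0.4 -0.7 -1.1] w 0.0447 t 13.5833 tilt [-0.001 -0.001 -1.   ] j [ 0.15 -0.27  2.06 -0.    1.35  0.19]
spin -0.008
```

```bash
python3 -m handwheel '{"offset":[[0,0.003,0.01],[0,0.0025,0.025],[0,0,0.03],[0,0,0.03],[0,0,0.022],[0,0,0.01],[0,0,0.006],[0,0,0.004]],"spin":[0,0,0,0,0,0,0,0]}' |grep -E "tcp|force"
python3 -m handwheel '{"offset":[[0,0,0.002],[0,0,0.001],[0,0,0],[0,0,0]],"spin":[0,0,0,0]}' |grep -E "tcp|force" 
python3 -m handwheel '{"offset":[[0,0,0.001],[0,0,0]],"spin":[0,0]}' |grep -E "tcp|force"
python3 -m handwheel '{"offset":[[0,0,0.001],[0,0,0]],"spin":[0,0]}' |grep -E "tcp|force"
```

```text
tcp_pos: [0.4614, 0.1222, 0.056]
ft_force: [0.9, 0.8, -0.5]
grip_force: 30.0
tcp_pos: [0.4621, 0.1231, 0.0546]
ft_force: [-0.0, -0.1, -0.8]
grip_force: 30.0
tcp_pos: [0.4615, 0.1231, 0.0529]
ft_force: [0.3, -0.1, -0.8]
grip_force: 30.0
tcp_pos: [0.4611, 0.123, 0.0514]
ft_force: [0.0, 0.4, -0.6]
grip_force: 30.0
```

```bash
python3 -m handwheel '{"offset":[[0,0,0.001],[0,0,0.0005],[0,0,0]],"spin":[0,0,0]}' |grep -E "tcp|force"
python3 -m handwheel '{"offset":[[0,0,0.0008],[0,0,0]],"spin":[0,0]}' |grep -E "tcp|force"
python3 -m handwheel '{"offset":[[0,0,0.0005],[0,0,0]],"spin":[0,0]}' |grep -E "tcp|force"
```

```text
tcp_pos: [0.4611, 0.1229, 0.0497]
ft_force: [-0.1, 0.2, -0.7]
grip_force: 30.0
tcp_pos: [0.4611, 0.1229, 0.049]
ft_force: [-0.3, 0.8, -0.3]
grip_force: 30.0
tcp_pos: [0.4612, 0.1229, 0.0486]
ft_force: [-0.2, 0.1, -0.8]
grip_force: 30.0
```

```bash
python3 -m handwheel '{"offset":[[0,0,0.0005],[0,0,0]],"spin":[0,0]}' |grep -E "tcp|force"
python3 -m handwheel '{"offset":[[0,0,0.0004],[0,0,0]],"spin":[0,0]}' |grep -E "tcp|force"
```

```text
tcp_pos: [0.4613, 0.123, 0.0486]
ft_force: [-2.3, -0.2, 2.4]
grip_force: 30.0
tcp_pos: [0.4614, 0.123, 0.0486]
ft_force: [-2.6, 0.1, 6.0]
grip_force: 30.0
```

```bash
python3 -m handwheel '{"offset":[[0,0,0],[0,0,0],[0,0,0],[0,0,0],[0,0,0],[0,0,0]],"spin":[0,0,0,0,0,0]}' 0.08 >/dev/null
python3 -m handwheel '{"offset":[[0,0,-0.01],[0,0,-0.02],[0,0,-0.025],[0,0,-0.03],[0,0,-0.03],[0,0,-0.025],[0,0,-0.012],[0,0,0]],"spin":[0,0,0,0,0,0,0,0]}' 0.095 >/dev/null
python3 -m handwheel '{"offset":[[-0.015,0.001,0],[-0.03,0.001,0],[-0.04,0.001,0],[-0.04,0.001,0],[-0.04,0.001,0],[-0.04,0,0],[-0.04,0,0],[-0.04,0,0]],"spin":[-0.5,-0.5,-0.5,-0.41,0,0,0,0]}' >/dev/null
python3 -m handwheel '{"offset":[[-0.035,0,0],[-0.02,0,0],[-0.01,0,0],[0,0,0],[0,0,0]],"spin":[0,0,0,0,0]}'
python3 to.py .485 -.228 .048 .155
python3 - <<'E'
from workcell import *
from h import *
s=camera("scene"); P=cloud(s); x,y,z=P[...,0],P[...,1],P[...,2]
c=np.array([.4611,.1268]); m=(np.hypot(x-c[0],y-c[1])<.045)&(z>.06)&(z<.13)
e=P[m]
for a in (.06,.07,.08,.09,.1): 
  k=e[(e[:,2]>a)&(e[:,2]<a+.01)]; print(a,len(k),k.min(0)[:2].round(4),k.max(0)[:2].round(4)) if len(k) else 0
t=camera("top"); cv2.imwrite("pics/t3.png",cv2.resize(t["frame"][180:290,90:440,::-1],None,fx=2,fy=2))
E
```

```text
time_s: 18.08
tcp_pos: [0.5066, -0.2229, 0.1983]
ee_rot: [[-0.154, 0.988, -0.002], [0.988, 0.154, 0.002], [0.002, -0.002, -1.0]]
ft_force: [-0.7, -0.5, 0.2]
grip_width: 0.0952
grip_force: 0.0
tcp [ 0.5066 -0.2229  0.1983] tool shift [-0.002  -0.0219  0.1503] yaw 0.155 F [-0.7 -0.5  0.2] w 0.0952 t 18.0833 tilt [ 0.002 -0.002 -1.   ] j [-0.51 -0.08  1.88  0.    1.34 -0.67]
spin -0.004
0.06 70 [0.4397 0.1114] [0.475  0.1498]
0.07 81 [0.4396 0.1061] [0.4785 0.1484]
0.08 58 [0.4409 0.1109] [0.4714 0.1474]
0.09 66 [0.4414 0.1089] [0.4716 0.147 ]
0.1 178 [0.4416 0.1052] [0.4823 0.1479]
```

View pics/t3.png

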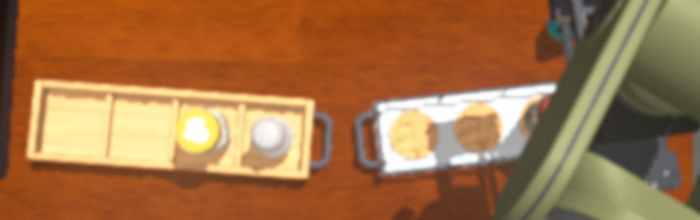

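Salt (crop (270,137)) and yellow (197,132) stand in pockets 1 and 2, with the yellow lid centred at (0.462, 0.127), on target. Next is red.

```bash
python3 -m handwheel '{"offset":[[-0.001,-0.011,0.005],[-0.001,-0.011,0.02],[0,0,0.03],[0,0,0.03],[0,0,0.03],[0,0,0.02],[0,0,0.009],[0,0,0.005]],"spin":[0,0,0,0,0,0,0,0]}' >/dev/null
python3 to.py .485 -.228 .048 .155
python3 -m handwheel '{"offset":[[0,0,0],[0,0,0],[0,0,0],[0,0,0],[0,0,0],[0,0,0],[0,0,0],[0,0,0]],"spin":[0,0,0,0,0,0,0,0]}' 0.03 >/dev/null
python3 -m handwheel '{"offset":[[0,0,0],[0,0,0],[0,0,0],[0,0,0],[0,0,0]],"spin":[0,0,0,0,0]}' 0.03
python3 -m handwheel '{"offset":[[0,0,-0.005],[0,0,-0.01],[0,0,-0.02],[0,0,-0.025],[0,0,-0.025],[0,0,-0.025],[0,0,-0.02],[0,0,-0.015]],"spin":[0,0,0,0,0,0,0,0]}'
cat > held.py <<'E'
from workcell import *
from h import *
s=camera("scene"); P=cloud(s); q=sense(); tcp=q["tcp_pos"];R=q["ee_rot"]
d=(P-tcp)@R
m=(np.abs(d[...,0])<.04)&(np.abs(d[...,1])<.03)&(d[...,2]<.09)&(d[...,2]>-.06)
f=s["frame"].astype(int); m&=(f.sum(-1)>180)|(f.max(-1)-f.min(-1)>35)
for a in np.arange(-.06,.09,.015):
    e=d[m&(d[...,2]>=a)&(d[...,2]<a+.015)]
    if len(e)>3: print(round(a,3),len(e),"x",e[:,0].min().round(4),e[:,0].max().round(4),"y",e[:,1].min().round(4),e[:,1].max().round(4),e[:,2].max().round(4))
E
python3 held.py; python3 to.py .4643 .197 .19 -.044
```

```text
tcp [ 0.4844 -0.2277  0.049 ] tool shift [-0.0004  0.0006  0.001 ] yaw 0.156 F [-0.1  0.1 -0.4] w 0.0951 t 18.85 tilt [ 0.002 -0.002 -1.   ] j [-0.54  0.04  2.04 -0.    1.07 -0.7 ]
spin 0.009
time_s: 19.93
tcp_pos: [0.4861, -0.2292, 0.051]
ee_rot: [[-0.154, 0.988, 0.001], [0.988, 0.154, -0.0], [-0.0, 0.001, -1.0]]
ft_force: [0.9, -0.1, 1.5]
grip_width: 0.0441
grip_force: 30.0
time_s: 20.6
tcp_pos: [0.4863, -0.2295, 0.1989]
ee_rot: [[-0.154, 0.988, 0.002], [0.988, 0.154, -0.002], [-0.002, 0.002, -1.0]]
ft_force: [-0.4, 0.1, -1.6]
grip_width: 0.0438
grip_force: 30.0
-0.06 89 x 0.0098 0.0273 y -0.0244 0.0212 -0.0452
-0.045 77 x 0.009 0.0277 y -0.0239 0.0298 -0.0301
-0.03 82 x 0.0078 0.0272 y -0.0243 0.0286 -0.015
-0.015 86 x 0.0081 0.0289 y -0.0263 0.0273 -0.0
0.0 80 x 0.0025 0.0299 y -0.025 0.0274 0.0148
0.015 78 x -0.0005 0.0285 y -0.0234 0.0159 0.0296
0.03 62 x 0.0011 0.0279 y -0.0227 0.0204 0.0441
tcp [ 0.4876 -0.2302  0.2019] tool shift [0.4258 0.0428 0.01  ] yaw 0.155 F [ 0.9 -1.3  0.4] w 0.0441 t 20.65 tilt [-0.005  0.006 -1.   ] j [-0.54 -0.12  1.92 -0.    1.34 -0.7 ]
spin 1.9
```

```bash
python3 -m handwheel '{"offset":[[0.015,-0.002,0],[0.03,-0.002,0],[0.038,-0.003,0],[0.038,-0.003,0],[0.038,-0.003,0],[0.038,-0.003,0],[0.038,-0.003,0],[0.038,-0.002,0]],"spin":[0.3,0.5,0.5,0.6,0,0,0,0]}'
python3 -m handwheel '{"offset":[[0.038,0,0],[0.038,0,0],[0.036,0,0],[0.025,0,0],[0.01,0,0],[0,0,0],[0,0,0]],"spin":[0,0,0,0,0,0,0]}' >/dev/null
python3 to.py .4643 .1935 .051 -.044
```

```text
time_s: 21.32
tcp_pos: [0.4612, 0.0445, 0.1954]
ee_rot: [[0.045, 0.999, -0.0], [0.999, -0.045, -0.0], [-0.0, -0.0, -1.0]]
ft_force: [1.5, -0.4, -1.7]
grip_width: 0.0439
grip_force: 30.0
tcp [0.4683 0.1893 0.1953] tool shift [ 0.0042 -0.0041  0.1443] yaw -0.043 F [ 0.6 -0.2 -1.3] w 0.044 t 21.9 tilt [-0.001 -0.001 -1.   ] j [ 0.28 -0.19  1.99 -0.    1.34  0.32]
spin 0.007
```

```bash
python3 -m handwheel '{"offset":[[0.002,-0.002,0.01],[0.0022,-0.0021,0.025],[0,0,0.03],[0,0,0.03],[0,0,0.022],[0,0,0.01],[0,0,0.006],[0,0,0.004]],"spin":[0,0,0,0,0,0,0,0]}' |grep -E "tcp|force"
python3 -m handwheel '{"offset":[[0,0,0.002],[0,0,0.001],[0,0,0],[0,0,0]],"spin":[0,0,0,0]}' |grep -E "tcp|force" 
python3 -m handwheel '{"offset":[[0,0,0.001],[0,0,0.001],[0,0,0]],"spin":[0,0,0]}' |grep -E "tcp|force"
```

```text
tcp_pos: [0.4649, 0.1933, 0.0584]
ft_force: [0.4, -0.6, -1.2]
grip_force: 30.0
tcp_pos: [0.4656, 0.1944, 0.0569]
ft_force: [0.1, -1.3, -1.6]
grip_force: 30.0
tcp_pos: [0.4648, 0.1942, 0.0538]
ft_force: [0.4, 0.1, -1.3]
grip_force: 30.0
```

```bash
python3 -m handwheel '{"offset":[[0,0,0.001],[0,0,0.001],[0,0,0]],"spin":[0,0,0]}' |grep -E "tcp|force"
python3 -m handwheel '{"offset":[[0,0,0.0006],[0,0,0]],"spin":[0,0]}' |grep -E "tcp|force"
python3 -m handwheel '{"offset":[[0,0,0.0005],[0,0,0]],"spin":[0,0]}' |grep -E "tcp|force"
python3 -m handwheel '{"offset":[[0,0,0.0004],[0,0,0]],"spin":[0,0]}' |grep -E "tcp|force"
```

```text
tcp_pos: [0.4645, 0.1941, 0.0515]
ft_force: [0.5, -0.2, -1.5]
grip_force: 30.0
tcp_pos: [0.4647, 0.1941, 0.051]
ft_force: [-0.5, 1.0, -1.5]
grip_force: 30.0
tcp_pos: [0.4648, 0.1941, 0.051]
ft_force: [-1.2, 0.5, 1.4]
grip_force: 30.0
tcp_pos: [0.4648, 0.1942, 0.0509]
ft_force: [-3.1, -0.6, 5.0]
grip_force: 30.0
```

```bash
python3 -m handwheel '{"offset":[[0,0,0],[0,0,0],[0,0,0],[0,0,0],[0,0,0],[0,0,0]],"spin":[0,0,0,0,0,0]}' 0.08 >/dev/null
python3 -m handwheel '{"offset":[[0,0,-0.01],[0,0,-0.02],[0,0,-0.025],[0,0,-0.03],[0,0,-0.03],[0,0,-0.025],[0,0,-0.012],[0,0,0]],"spin":[0,0,0,0,0,0,0,0]}' 0.075 >/dev/null
python3 -m handwheel '{"offset":[[-0.015,0,0],[-0.03,0,0],[-0.04,0,0],[-0.04,0,0],[-0.04,0,0],[-0.04,0,0],[-0.04,0,0],[-0.04,0,0]],"spin":[-0.5,-0.5,-0.5,-0.41,0,0,0,0]}' >/dev/null
python3 -m handwheel '{"offset":[[-0.04,-0.003,0],[-0.04,-0.003,0],[-0.04,-0.003,0],[-0.04,-0.003,0],[-0.03,-0.003,0],[-0.015,0,0],[0,0,0],[0,0,0]],"spin":[0,0,0,0,0,0,0,0]}'
python3 to.py .4955 -.298 .048 .155
python3 - <<'E'
from workcell import *
from h import *
s=camera("scene"); P=cloud(s); x,y,z=P[...,0],P[...,1],P[...,2]
for c in [(.4643,.197),(.4611,.1268),(.458,.0565)]:
  m=(np.hypot(x-c[0],y-c[1])<.035)&(z>.06)&(z<.13); e=P[m]; T=e[e[:,2]>e[:,2].max()-.01]
  print(c,e[:,2].max().round(4),((T.max(0)+T.min(0))/2).round(4),(T.max(0)-T.min(0)).round(3))
t=camera("top"); cv2.imwrite("pics/t4.png",cv2.resize(t["frame"][180:290,90:440,::-1],None,fx=2,fy=2))
E
```

```text
time_s: 26.4
tcp_pos: [0.5125, -0.2929, 0.2004]
ee_rot: [[-0.154, 0.988, -0.002], [0.988, 0.154, 0.003], [0.003, -0.002, -1.0]]
ft_force: [0.3, 0.1, 0.1]
grip_width: 0.075
grip_force: 0.0
tcp [ 0.5125 -0.2929  0.2004] tool shift [-0.0028 -0.0172  0.1524] yaw 0.155 F [0.3 0.1 0.1] w 0.075 t 26.4 tilt [ 0.003 -0.002 -1.   ] j [-0.61  0.    1.8   0.    1.34 -0.77]
spin -0.001
(0.4643, 0.197) 0.1188 [0.4649 0.1971 0.1139] [0.045 0.045 0.01 ]
(0.4611, 0.1268) 0.11 [0.4625 0.1259 0.1051] [0.041 0.041 0.01 ]
(0.458, 0.0565) 0.1002 [0.4597 0.0621 0.0952] [0.027 0.03  0.01 ]
```

View pics/t4.png

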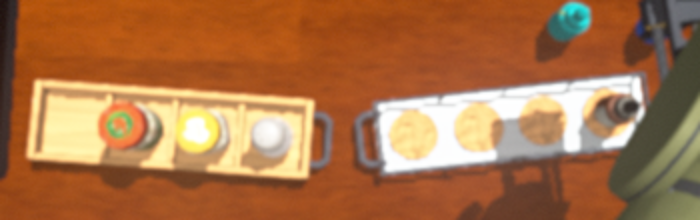

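Red (125,125), yellow and salt stand in their pockets, and the lids are within 6 mm of centre. The dropper is still on its disc at (622,105). Now I grasp it.

```bash
python3 -m handwheel '{"offset":[[-0.0014,-0.0086,0.005],[-0.0014,-0.0086,0.02],[0,0,0.03],[0,0,0.03],[0,0,0.03],[0,0,0.022],[0,0,0.011],[0,0,0.006]],"spin":[0,0,0,0,0,0,0,0]}' >/dev/null
python3 to.py .4955 -.298 .046 .155
python3 -m handwheel '{"offset":[[0,0,0],[0,0,0],[0,0,0],[0,0,0],[0,0,0],[0,0,0],[0,0,0],[0,0,0]],"spin":[0,0,0,0,0,0,0,0]}' 0.02 >/dev/null
python3 -m handwheel '{"offset":[[0,0,0],[0,0,0],[0,0,0],[0,0,0],[0,0,0]],"spin":[0,0,0,0,0]}' 0.02
python3 -m handwheel '{"offset":[[0,0,-0.005],[0,0,-0.01],[0,0,-0.02],[0,0,-0.025],[0,0,-0.025],[0,0,-0.025],[0,0,-0.02],[0,0,-0.015]],"spin":[0,0,0,0,0,0,0,0]}'
python3 held.py; python3 to.py .4673 .2675 .19 -.044
```

```text
tcp [ 0.4952 -0.2971  0.0461] tool shift [-0.0009  0.0002  0.0001] yaw 0.157 F [-0.3 -0.2  0.6] w 0.0749 t 27.1667 tilt [ 0.003 -0.003 -1.   ] j [-0.63  0.13  1.94 -0.    1.07 -0.79]
spin 0.021
time_s: 28.25
tcp_pos: [0.4969, -0.2991, 0.0487]
ee_rot: [[-0.155, 0.988, 0.001], [0.988, 0.155, -0.0], [-0.001, 0.001, -1.0]]
ft_force: [-0.0, 0.7, 3.5]
grip_width: 0.0316
grip_force: 30.0
time_s: 28.92
tcp_pos: [0.497, -0.2992, 0.1963]
ee_rot: [[-0.155, 0.988, 0.002], [0.988, 0.155, -0.002], [-0.002, 0.002, -1.0]]
ft_force: [-0.5, -0.3, -0.1]
grip_width: 0.0318
grip_force: 30.0
-0.06 20 x -0.0105 0.016 y -0.0184 0.0266 -0.0461
-0.045 23 x -0.0032 0.0144 y -0.0184 0.0269 -0.0312
-0.03 30 x 0.0048 0.0225 y -0.0121 0.0238 -0.0152
-0.015 52 x 0.0094 0.0226 y -0.0171 0.0229 -0.0003
0.0 52 x 0.0008 0.0211 y -0.0197 0.0212 0.0149
0.015 59 x -0.0035 0.0237 y -0.0169 0.015 0.03
0.03 32 x 0.001 0.0189 y -0.0167 0.012 0.04
tcp [ 0.4983 -0.3001  0.1994] tool shift [0.5656 0.0575 0.0067] yaw 0.156 F [ 0.5 -0.2  1.2] w 0.0321 t 28.9667 tilt [-0.005  0.005 -1.   ] j [-0.63 -0.02  1.83  0.    1.33 -0.79]
spin 1.909
```

```bash
python3 -m handwheel '{"offset":[[0.015,-0.003,0],[0.03,-0.003,0],[0.038,-0.005,0],[0.038,-0.005,0],[0.038,-0.005,0],[0.038,-0.005,0],[0.038,-0.005,0],[0.038,-0.004,0]],"spin":[0.3,0.5,0.5,0.61,0,0,0,0]}' >/dev/null
python3 -m handwheel '{"offset":[[0.038,-0.001,0],[0.038,-0.001,0],[0.038,-0.001,0],[0.038,0,0],[0.038,0,0],[0.038,0,0],[0.038,0,0],[0.02,0,0]],"spin":[0,0,0,0,0,0,0,0]}' >/dev/null
python3 -m handwheel '{"offset":[[0.007,0,0],[0,0,0],[0,0,0]],"spin":[0,0,0]}' >/dev/null
python3 to.py .4673 .2645 .049 -.044
```

```text
tcp [0.4684 0.2652 0.1927] tool shift [-0.0005 -0.001   0.1437] yaw -0.044 F [ 0.  -0.6 -0.5] w 0.032 t 30.55 tilt [-0.001 -0.001 -1.   ] j [ 0.42 -0.11  1.92 -0.    1.33  0.46]
spin 0.002
```

```bash
python3 -m handwheel '{"offset":[[-0.0005,-0.001,0.01],[0,0,0.025],[0,0,0.03],[0,0,0.03],[0,0,0.022],[0,0,0.01],[0,0,0.006],[0,0,0.004]],"spin":[0,0,0,0,0,0,0,0]}' |grep -E "tcp|force"
python3 -m handwheel '{"offset":[[0,0,0.002],[0,0,0.001],[0,0,0.001],[0,0,0]],"spin":[0,0,0,0]}' |grep -E "tcp|force" 
python3 -m handwheel '{"offset":[[0,0,0.001],[0,0,0]],"spin":[0,0]}' |grep -E "tcp|force"
```

```text
tcp_pos: [0.4679, 0.2645, 0.0559]
ft_force: [-0.1, 0.5, -0.5]
grip_force: 30.0
tcp_pos: [0.4684, 0.2657, 0.0533]
ft_force: [0.5, -1.0, -1.4]
grip_force: 30.0
tcp_pos: [0.4679, 0.2655, 0.0516]
ft_force: [-0.2, -0.6, -0.6]
grip_force: 30.0
```

```bash
python3 -m handwheel '{"offset":[[0,0,0.001],[0,0,0.0005],[0,0,0]],"spin":[0,0,0]}' |grep -E "tcp|force"
python3 -m handwheel '{"offset":[[0,0,0.0006],[0,0,0]],"spin":[0,0]}' |grep -E "tcp|force"
python3 -m handwheel '{"offset":[[0,0,0.0006],[0,0,0]],"spin":[0,0]}' |grep -E "tcp|force"
python3 -m handwheel '{"offset":[[0,0,0.0005],[0,0,0]],"spin":[0,0]}' |grep -E "tcp|force"
```

```text
tcp_pos: [0.4676, 0.2653, 0.0496]
ft_force: [0.8, -0.7, -0.7]
grip_force: 30.0
tcp_pos: [0.4676, 0.2654, 0.049]
ft_force: [0.8, 0.2, -0.5]
grip_force: 30.0
tcp_pos: [0.4678, 0.2654, 0.0487]
ft_force: [-0.6, -0.9, 1.4]
grip_force: 30.0
tcp_pos: [0.4679, 0.2655, 0.0486]
ft_force: [-1.6, -1.4, 4.2]
grip_force: 30.0
```

Contact is made. I'll release, lift, and back away to the robot's right to look.

```bash
python3 -m handwheel '{"offset":[[0,0,0],[0,0,0],[0,0,0],[0,0,0],[0,0,0],[0,0,0]],"spin":[0,0,0,0,0,0]}' 0.07 >/dev/null
python3 -m handwheel '{"offset":[[0,0,-0.01],[0,0,-0.02],[0,0,-0.025],[0,0,-0.03],[0,0,-0.03],[0,0,-0.03],[0,0,-0.02],[0,0,0]],"spin":[0,0,0,0,0,0,0,0]}' >/dev/null
python3 -m handwheel '{"offset":[[-0.02,0,0],[-0.04,0,0],[-0.04,0,0],[-0.04,0,0],[-0.04,0,0],[-0.04,0,0],[-0.04,0,0],[-0.04,0,0]],"spin":[0,0,0,0,0,0,0,0]}' >/dev/null
python3 -m handwheel '{"offset":[[-0.04,0,0],[-0.04,0,0],[-0.04,0,0],[-0.02,0,0],[0,0,0],[0,0,0]],"spin":[0,0,0,0,0,0]}'
python3 - <<'E'
from workcell import *
from h import *
C=np.array([.4626,.1612]); ya=np.array([.0438,.999]); xa=np.array([.999,-.0438])
ims=[]
for n in ("scene","top"):
  s=camera(n); P=cloud(s); x,y,z=P[...,0],P[...,1],P[...,2]
  for name,k in dict(drop=.105,red=.035,yel=-.035,salt=-.105).items():
    c=C+k*ya; m=(np.hypot(x-c[0],y-c[1])<.033)&(z>.06)&(z<.13); e=P[m]; T=e[e[:,2]>e[:,2].max()-.01]
    q=(T.max(0)+T.min(0))[:2]/2-c; print(n,name,e[:,2].max().round(4),"off x",(q@xa).round(4),"y",(q@ya).round(4))
  ims.append(cv2.resize(s["frame"][130:310,150:350,::-1] if n=="scene" else s["frame"][200:290,90:290,::-1],None,fx=2.1,fy=2.1,interpolation=cv2.INTER_CUBIC))
cv2.imwrite("pics/fin.png",np.vstack(ims))
E
```

```text
time_s: 34.8
tcp_pos: [0.4477, -0.1747, 0.2123]
ee_rot: [[0.047, 0.999, -0.001], [0.999, -0.047, 0.001], [0.001, -0.001, -1.0]]
ft_force: [-0.6, -0.1, -0.0]
grip_width: 0.0701
grip_force: 0.0
scene drop 0.1126 off x -0.0004 y 0.0012
scene red 0.119 off x 0.0013 y 0.0005
scene yel 0.1094 off x 0.0005 y 0.0003
scene salt 0.1005 off x 0.0011 y 0.0054
top drop 0.1119 off x -0.001 y -0.0031
top red 0.1203 off x -0.002 y -0.0032
top yel 0.1093 off x -0.0014 y -0.0041
top salt 0.1006 off x -0.0002 y 0.0014
```

View pics/fin.png

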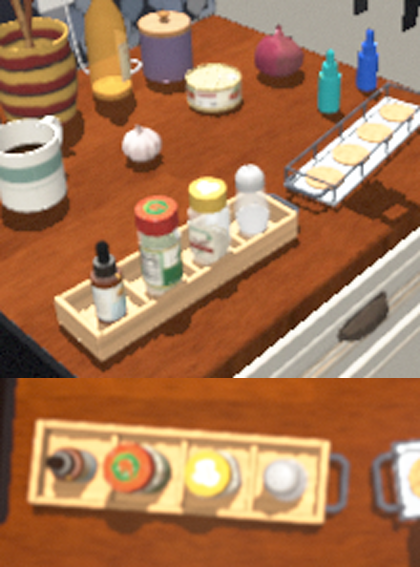

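All four stand upright, and from the handle the order is salt (285,480), yellow (210,473), red (130,467), dropper (70,465). Each is within 6 mm of its pocket's centre.

```bash
python3 -c "
from workcell import *
print(sign_off())"
```

```text
the job is handed in; nothing more can be done
None
```

The job is handed in at about 35 s of the 93 s allowed: the salt shaker, yellow-lid jar, red-lid jar and dropper bottle stand upright in the wooden rack in that order from its handle, each measured within 6 mm of its pocket's centre; sign-off gave no verdict.

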